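# Stand up the work lamp on its prop leg

## Robot

A 6-joint arm with a two-finger parallel gripper is mounted at the origin on a cart in front of the work surface, level with it; the furniture and walls round the work are solid. World frame = base frame: x ahead of the robot, y to its left, z up, the work surface at z = 0. Lengths are in m, angles in rad, forces in N, time in s.
With the tool pointing down it reaches from about 0.375 to 0.975 m from the base axis. Payload 3.8 kg.
Tool frame: the origin (TCP) lies midway between the tips of the shut fingers; the grasp point (between the pads) lies 19 mm behind it; z points along the fingers, y is the line along which they close (so a half turn about z gives the same grasp; the last joint's range is limited). The gripper opens to 88 mm and grips with 3 to 60 N. Pads are 18 mm wide; open, the fingers measure 123 mm over their backs; the gripper's body (75 mm by 187 mm) begins 45 mm behind the grasp point.
Start: joints at [1.238, 0.264, 1.604, -0, 1.274, -0.037], TCP at [0.197, 0.646, 0.204] pointing down, gripper open.
Joint ranges: [-2.63, 2.63], [-0.94, 2.18], [0.31, 2.57], [-1.31, 4.45], [0, 2.66], [-2.55, 2.55]. Speed limits (rad/s): [2.57, 2.57, 3.14, 3.14, 3.14, 3.14].

## Interface

Orientations are given as a rotation vector (axis times angle).
In Python, from cell import manip, inverse_kinematics, cams, order gives the robot as it stands. Calls block until the motion is done:
- manip.move_pose(position, orientation): joint-space move of the TCP to a pose.
- manip.move_linear(position, rate=0.15, rot=None): straight line of the TCP; rot=None keeps the orientation; rate is the mean speed in m/s.
- manip.set_joints(angles): joint-space move.
- manip.set_gripper(opening, force=None): finger opening in m; force is the grip in N (None keeps the last); returns when the fingers have stopped.
- manip.dwell(seconds).
- inverse_kinematics(position, orientation): joint angles nearest the present ones, or None.
- manip.state(): the state.
- cams.capture(name): name is "side" or "top" or "wrist"; returns a dict with "image" (384x512x3 uint8, blue, green, red), "z_map" (384x512 float32, m along the optical axis (not along the pixel's ray), 0 where there is no reading), "intrinsics" (3x3 intrinsics, pixels), "k1" (the pictures are not rectified: a ray, as slopes to the right and down, at radius r is drawn at 1 + k1 r^2 times it, then the intrinsics apply), "position" and "orientation" of the camera in the world; the wrist camera has in their place "T_tool_cam" (4x4, takes a point from camera to tool coordinates, whose origin is the TCP and whose axes are the flange's). Camera axes: x right, y down, z forward; pixel columns grow to the right and rows downward; lengths in m; the calibration is good to about 2 mm. A picture is of the moment at which its call begins: read the wrist's pose just before it.
A pose or a line that the arm cannot do raises manip.IKError and nothing moves.
- order.close_job(): hands the job in; it is judged then, once.
The state is a dict: "clock": time; "joint_pos": joint angles; "joint_velocities": joint speeds; "tau": joint torques, N m; "tool_pos": TCP position; "tcp_rot": TCP orientation; "contact_force": force on the tool from outside, world axes, zero at the start; "moment": the same for the moment, N m; "gripper_width": finger opening in m; "grasp_force": force on a finger pad.
Only numpy, scipy, OpenCV 4.12 (cv2) and the standard library are available. Lean on these libraries where they do the work, as an engineer would, in place of code of your own. Each camera call takes 0.05 s, during which the arm holds its last target. There are 200 camera calls.

## Task

The work lamp on the bench has flopped forward and its hinge must be tightened. Turn its dimmer knob fully anticlockwise to the off stop; then, while the frame still leans on its front rest, flip the folded prop leg backwards over its centre so that it drops to its stop behind the lamp; then grip the top bar, raise the frame upright and finish still holding it there, tipped neither forward onto its rest nor back onto the leg. Leave the mug, the fittings and the tape measure round the lamp where they are.

Things in the scene. Friction and masses are not known exactly. Their poses are not given: they have to be found in the camera images.
- frame: the tipping lamp frame, 0.9 kg: a panel in a tubular hoop 192 mm wide. Origin: middle of the fixed axis it tips on, along its lower edge, 35 mm above the bench, 60 mm to +y of the middle of the fixed base plate (190x430x12 mm). Its axes turn with it: y along the hinge axis (to the robot's left), x out of the panel's back (away from the robot), z up the frame, vertical when upright
- bar_mid (a point): middle of the round rubber top bar (carrying handle) of the frame, 19 mm thick, 140 mm long along the frame's y, 180 mm from the tipping axis; axes as the frame's. 40 mm free between bar and panel. The frame starts tipped 0.45 rad (26 deg) toward the robot, on its front rest. It tips freely: let go, it falls forward to the rest or back, with the leg down onto the leg, 0.15 rad past upright
- foot (a point): middle of the prop leg's foot, a rubber pin 18 mm thick, 45 mm long along the frame's y, at the end of a 12 mm steel leg on the lamp's +y side. The leg turns on an axis parallel to y, 95 mm up the frame from the hinge axis; the foot is 120 mm from that pivot, 125 mm along y from the frame's middle. Folded, the foot stands above the top bar. z points from pivot to foot
- leg (a joint): swing of the prop leg relative to the frame, rad: 0 = folded up along the frame, growing as the foot swings backward (away from the robot) and down; 2.53 = down at its stop. Its weight holds it at either end: under 1 N at the foot swings it to its centre, where the leg is plumb (0.45 while the frame is on its front rest); past that it falls to the stop by itself in about 1.5 s
- dimmer_grip (a point): on the vertical axis of the dimmer knob, at the height to grip, at the right (-y) end of the base plate. The knob is a grey disc 44 mm in diameter with a raised finger bar across it, 14 mm wide, 42 mm long; the bar stands 30 mm above the disc, its top 7 mm above this point
- dimmer (a joint): dimmer knob, rad: 0 = off, its end stop, fully anticlockwise seen from above; grows clockwise. At 0 the finger bar lies along the base plate's x; it turns with the knob
- mug: grey mug, 88 mm high, beside the knob end of the lamp, to be left alone
- union_a: brass union, 48 mm high, in front of the lamp, to be left alone
- tape_measure: yellow tape measure, 34 mm high, in front of the lamp, to be left alone
- nut_a: steel lock nut, 18 mm high, in front of the lamp, to be left alone
- tee_a: brass tee, 34 mm high, beside the leg end of the lamp, to be left alone

How it is judged:
On the way, in this order (a step that is already met when the one before it is completed fails the run):
1. the dimmer is turned anticlockwise to its off stop (value of joint dimmer below 0.1 rad), for 0.2 s.
2. the prop leg is flipped over centre and down at its stop, the frame still leaning forward (value of joint leg above 2.35 rad and angle between frame's own z axis and vertical above 0.3 rad), for 0.2 s.
At the end, for the whole second after the job is handed in: dimmer within 0.1 rad of its off stop, leg down within 0.18 rad of its stop, and the gripper still gripping the top bar (contact over 1.5 N, within 80 mm of the bar's middle) with the frame at rest within 0.08 rad of upright, so that neither the front rest nor the leg carries it (value of joint dimmer below 0.1 rad and value of joint leg above 2.35 rad and angle between frame's own z axis and vertical below 0.08 rad and angular speed of frame below 0.15 rad/s and contact force between the fingers and frame above 1.5 N and distance between the grasp point and bar_mid below 0.08 m); the arm keeps its last pose, push and grip.
It fails at once if a thing standing round the lamp was moved by more than 40 mm (distance of any of mug, union_a, tape_measure, nut_a, tee_a from where it was at the start of the episode above 0.04 m).
It also fails if it takes over 72 s, if anything falls off the work surface, if the arm or the gripper's body presses on something with over 40 N, if the wrist force passes 120 N, or if a joint passes its speed limit or range.

## Working session

There is one attempt and no reset: what is moved stays moved. The work goes in short steps, each a Python script; the robot and the scene stay as the last script left them, time stands still between calls to the robot, and variables do not carry over. Pictures are saved under pics/ and viewed, at most 10 in all, crops included, and the job is handed in when it is done.

```bash
ls; mkdir -p pics
cat > h.py <<'E'
import numpy as np, cv2
from scipy.spatial.transform import Rotation as R
from cell import manip, inverse_kinematics, cams, order
def cap(n):
    s=manip.state(); c=cams.capture(n)
    if n=="wrist":
        T=np.eye(4); T[:3,:3]=R.from_rotvec(s["tcp_rot"]).as_matrix(); T[:3,3]=s["tool_pos"]
        c["T"]=T@np.array(c["T_tool_cam"])
    else:
        T=np.eye(4); o=np.array(c["orientation"]); T[:3,:3]=o if o.shape==(3,3) else R.from_rotvec(o).as_matrix(); T[:3,3]=c["position"]; c["T"]=T
    return c
def cloud(c):
    h,w=c["z_map"].shape; v,u=np.mgrid[:h,:w].astype(np.float64)
    K=np.array(c["intrinsics"]); x=(u-K[0,2])/K[0,0]; y=(v-K[1,2])/K[1,1]
    a,b=x.copy(),y.copy()
    for _ in range(8):
        f=1+c["k1"]*(a*a+b*b); a,b=x/f,y/f
    z=c["z_map"]; P=np.stack([a*z,b*z,z],-1)@c["T"][:3,:3].T+c["T"][:3,3]
    P[z==0]=np.nan
    return P
def save(n,img,s=1.0): cv2.imwrite("pics/"+n+".png",cv2.resize(img,None,fx=s,fy=s,interpolation=cv2.INTER_CUBIC))
E
python3 - <<'E'
from h import *
print(manip.state())
for n in("top","side"):
    c=cap(n); save(n+"0",c["image"],1.5); np.save(n+"0.npy",cloud(c)); print(n,c["T"],c["orientation"],c["k1"])
E
```

```text
pics
{'clock': 0.0, 'joint_pos': array([ 1.23807752e+00,  2.64709619e-01,  1.60535263e+00, -1.19248314e-05,
        1.27369644e+00, -3.69249134e-02]), 'joint_velocities': array([-2.21722800e-04,  7.67990099e-04, -4.89114919e-04, -5.54795642e-04,
        4.69440683e-05, -2.73590132e-05]), 'tau': array([-7.53425156e-04, -5.02115071e+01, -3.56871271e+01,  7.27852061e-02,
        2.94853491e-02, -1.81725050e-04]), 'tool_pos': array([0.1965303 , 0.64494458, 0.20302896]), 'tcp_rot': array([-0.46287724, -3.10691283,  0.00334732]), 'contact_force': array([-0.55316066,  0.00753618,  0.30031543]), 'moment': array([-0.02092637,  0.02193484, -0.02541264]), 'grasp_force': 0.0, 'gripper_width': 0.08826811440219029}
top [[ 0.02126822 -0.99281489  0.11775506  0.4474867 ]
 [-0.99960666 -0.02327029 -0.01565315  0.05900393]
 [ 0.01828087 -0.11737583 -0.99291929  1.25848464]
 [ 0.          0.          0.          1.        ]] [-2.19266785  2.14420081 -0.14639892] -0.019601362069401076
side [[-0.99898098  0.04037069 -0.02017947  0.60575172]
 [ 0.0370701   0.47888848 -0.87709272  1.11063273]
 [-0.02574512 -0.876947   -0.47989703  0.74108916]
 [ 0.          0.          0.          1.        ]] [ 0.07065789  2.69870109 -1.60040656] 0.025771879320718807
```

View pics/top0.png

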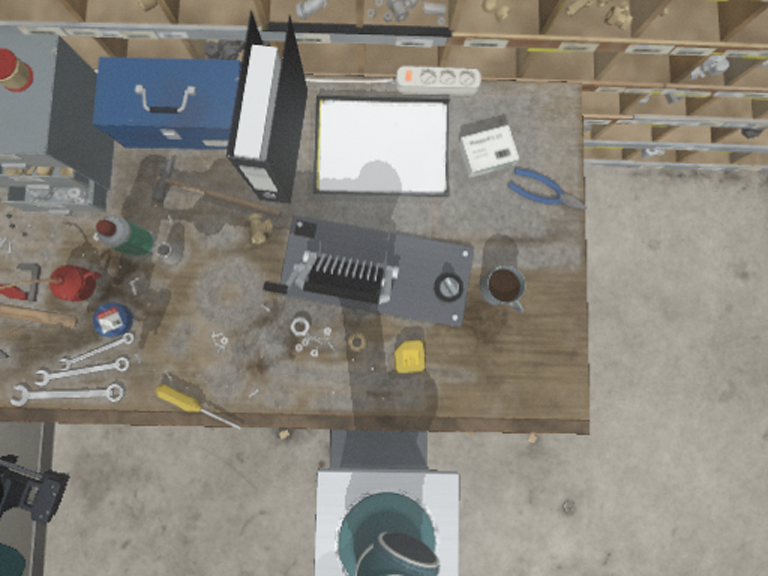

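View pics/side0.png

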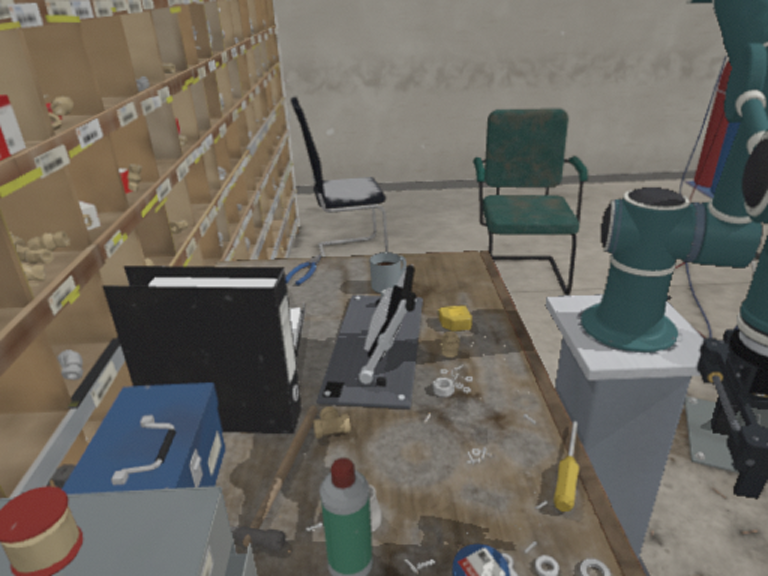

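The top view shows the plate with corners at about (295,218), (472,243), (463,325) and (282,297). The knob is at (449,287), the mug at (503,285), the black top bar around (345,285) and the foot at (277,287). The side view shows the frame leaning toward the robot with the leg folded. Next I'll convert these to positions.

Run:
```python
from h import *
P=np.load("top0.npy")
def at(u,v,r=1):
    u,v=int(u/1.5),int(v/1.5); return np.nanmedian(P[v-r:v+r+1,u-r:u+r+1].reshape(-1,3),0).round(4)
for n,p in dict(c1=(297,222),c2=(469,246),c3=(461,321),c4=(286,293),knob=(449,287),mug=(503,285),tape=(410,352),union=(357,342),tee=(260,228),nut=(300,319),foot1=(268,287),foot2=(284,288),bar=(345,292)).items(): print(n,at(*p))
Q=P.reshape(-1,3); 
# plate: points z 6..18mm
m=(abs(Q[:,2]-.012)<.005)&(Q[:,0]>.4)&(Q[:,0]<.75)&(abs(Q[:,1]+.0)<.4)
im=np.zeros(P.shape[:2],np.uint8); im.reshape(-1)[m]=255
n,l,st,ce=cv2.connectedComponentsWithStats(im); k=1+np.argmax(st[1:,4])
pts=Q[(l==k).reshape(-1)]
print("plate",st[k],cv2.minAreaRect((pts[:,:2]*1000).astype(np.float32)))
m=(Q[:,2]>.14)&(Q[:,0]>.4)&(Q[:,0]<.75)&(abs(Q[:,1])<.35)
for q in Q[m][::3]: print(q.round(3))
c=cv2.imread("pics/top0.png")[200:380,250:540]; save("crop0",c,2.7)
```

```text
c1 [0.7097 0.2207 0.0143]
c2 [ 0.6638 -0.1785  0.0111]
c3 [ 0.489  -0.1611  0.0125]
c4 [0.5315 0.2129 0.2251]
knob [ 0.5645 -0.1274  0.0544]
mug [ 0.5693 -0.2467  0.0596]
tape [ 0.419  -0.0434  0.034 ]
union [ 0.4362  0.0748 -0.0005]
tee [0.6914 0.3049 0.0279]
nut [0.4877 0.2055 0.0171]
foot1 [0.5381 0.2434 0.2377]
foot2 [0.536  0.2126 0.2369]
bar [0.5357 0.098  0.2056]
plate [ 185  143  131   75 4540] ((605.1174926757812, 34.22357177734375), (429.8980712890625, 192.77288818359375), 81.21098327636719)
[0.598 0.157 0.146]
[0.596 0.142 0.142]
[0.591 0.144 0.154]
[0.594 0.111 0.142]
[0.588 0.16  0.152]
[0.589 0.141 0.152]
[0.59  0.114 0.148]
[0.585 0.172 0.15 ]
[0.585 0.163 0.15 ]
[0.586 0.154 0.142]
[0.586 0.144 0.151]
[0.587 0.126 0.144]
[0.586 0.098 0.154]
[0.582 0.203 0.147]
[0.582 0.188 0.143]
[0.581 0.168 0.154]
[0.582 0.159 0.155]
[0.582 0.15  0.152]
[0.583 0.141 0.148]
[0.584 0.132 0.143]
[0.583 0.098 0.156]
[0.578 0.208 0.154]
[0.579 0.2   0.144]
[0.578 0.186 0.156]
[0.579 0.175 0.15 ]
[0.578 0.165 0.156]
[0.578 0.156 0.156]
[0.579 0.147 0.156]
[0.58  0.138 0.149]
[0.579 0.129 
[... 6226 characters left out ...]

[0.527 0.089 0.205]
[0.527 0.08  0.206]
[0.527 0.072 0.21 ]
[0.528 0.063 0.205]
[0.528 0.054 0.206]
[0.528 0.045 0.209]
[0.529 0.037 0.201]
[0.529 0.028 0.202]
[0.53  0.019 0.194]
[0.525 0.095 0.198]
[0.525 0.086 0.202]
[0.525 0.077 0.205]
[0.525 0.069 0.205]
[0.525 0.06  0.206]
[0.525 0.051 0.206]
[0.525 0.042 0.206]
[0.526 0.034 0.205]
[0.526 0.025 0.2  ]
[0.527 0.016 0.19 ]
[0.522 0.077 0.2  ]
[0.522 0.069 0.204]
[0.522 0.06  0.206]
[0.522 0.051 0.204]
[0.522 0.042 0.206]
[0.523 0.034 0.205]
[0.523 0.025 0.201]
[0.524 0.016 0.191]
[0.519 0.06  0.205]
[0.52  0.051 0.202]
[0.52  0.042 0.204]
[0.52  0.034 0.206]
[0.52  0.025 0.203]
[0.521 0.015 0.189]
[0.517 0.042 0.202]
[0.517 0.033 0.2  ]
```

View pics/crop0.png

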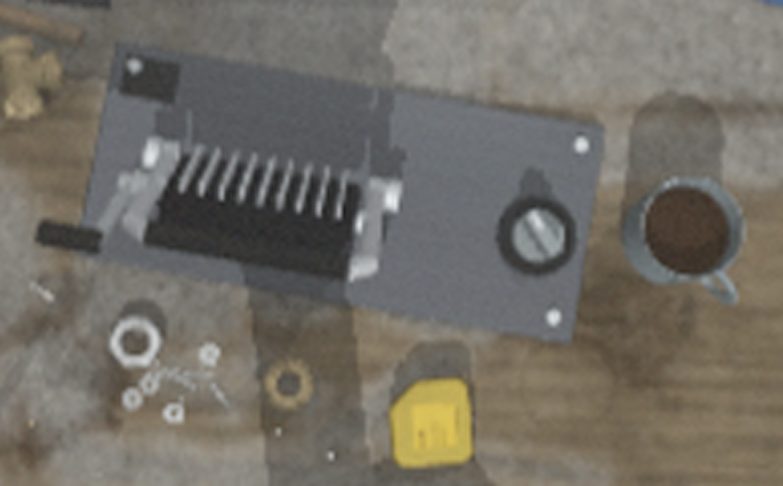

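The crop shows the knob at (540,235) with its finger bar running from upper-left to lower-right. The plate fit (430x193) matches its true size, and the bar and foot agree with geometry to about 3 mm. I'll go above the knob for a close look.

```bash
cat >> h.py <<'E'
yaw=np.deg2rad(81.21-90); yf=np.array([-np.sin(yaw),np.cos(yaw),0]); xf=np.array([np.cos(yaw),np.sin(yaw),0])
O=np.array([.605,.0342,0])+.06*yf+[0,0,.035]
def down(a): return (R.from_euler('z',a)*R.from_euler('x',np.pi)).as_rotvec()
E
python3 - <<'E'
from h import *
p=manip.state()["tool_pos"]
manip.move_linear([p[0],p[1],.38],rate=.3)
k=[.5645,-.1275]
a=np.deg2rad(42)
for t in np.deg2rad([42,42-180,-9,171,-9-180,-30]):
    q=inverse_kinematics([*k,.2],down(t)); print(np.rad2deg(t),None if q is None else np.round(q,2))
for s in (a,a-np.pi):
  try: manip.move_pose([*k,.33],down(s)); break
  except manip.IKError as e: print(e)
manip.move_linear([*k,.2],rate=.25)
c=cap("wrist"); save("w1",c["image"],1.5); P=cloud(c); np.save("w1.npy",P)
Q=P.reshape(-1,3); Q=Q[np.linalg.norm(Q[:,:2]-k,axis=1)<.04]
print(np.histogram(Q[:,2],np.arange(.005,.07,.004)))
T=Q[Q[:,2]>np.nanmax(Q[:,2])-.008]; print(len(T),T.mean(0),cv2.minAreaRect((T[:,:2]*1000).astype(np.float32)))
print(manip.state()["clock"],manip.state()["joint_pos"])
E
```

```text
42.0 [-0.27  0.09  1.82 -0.    1.24  0.57]
-138.0 None
-9.0 [-0.27  0.09  1.82 -0.    1.24  1.46]
171.0 [-0.27  0.09  1.82  0.    1.24 -1.68]
-189.0 [-0.27  0.09  1.82  0.    1.24 -1.68]
-29.999999999999996 [-0.27  0.09  1.82 -0.    1.24  1.83]
(array([  0, 849, 336, 980, 158, 442,   4,  12,   8,  10,  10,  22, 444,
         9,   0,   0]), array([0.005, 0.009, 0.013, 0.017, 0.021, 0.025, 0.029, 0.033, 0.037,
       0.041, 0.045, 0.049, 0.053, 0.057, 0.061, 0.065, 0.069]))
2149 [ 0.5849144  -0.118053    0.32990703] ((581.1614990234375, -114.25778198242188), (7.941577911376953, 68.14558410644531), 41.73918533325195)
4.5583 [-2.64839079e-01  8.47577301e-02  1.81659528e+00  3.65511514e-05
  1.23684538e+00  5.72586613e-01]
```

View pics/w1.png

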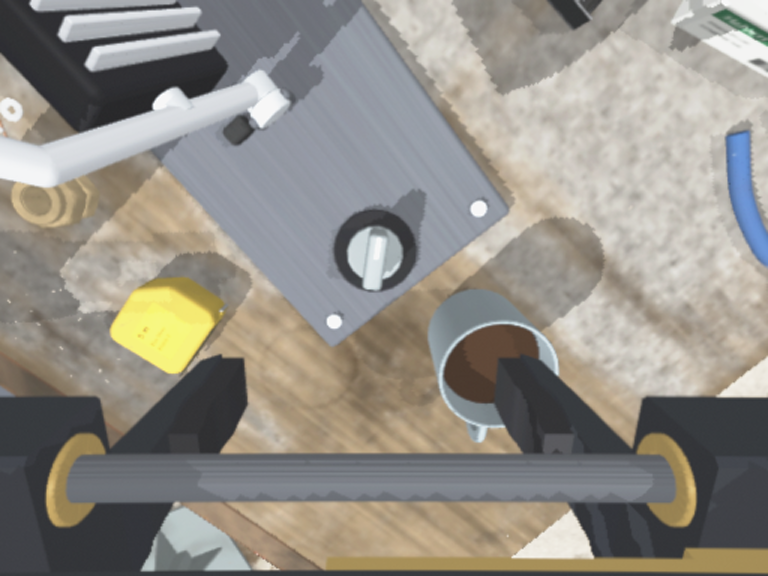

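The bar is nearly aligned with the tool, as expected, at about (375,258). The mug's rim is close to the right finger.

Run:
```python
from h import *
P=np.load("w1.npy"); Q=P.reshape(-1,3); k=[.5645,-.1275]
Q=Q[np.linalg.norm(Q[:,:2]-k,axis=1)<.04]
T=Q[(Q[:,2]>.05)&(Q[:,2]<.065)]
print("bar",len(T),T.mean(0),cv2.minAreaRect((T[:,:2]*1000).astype(np.float32)))
D=Q[(Q[:,2]>.0245)&(Q[:,2]<.031)]
print("disc",D.mean(0),cv2.minEnclosingCircle((D[:,:2]*1000).astype(np.float32)))
print("rel to plate centre", (np.array(k)-[.605,.0342])@np.c_[xf[:2],yf[:2]])
q=np.load("w1.npy").reshape(-1,3); M=q[(q[:,2]>.08)&(q[:,2]<.095)&(np.linalg.norm(q[:,:2]-[.57,-.245],axis=1)<.06)]
print("mug",len(M),M.min(0),M.max(0))
for t in np.deg2rad([100,125,140,171]): print(inverse_kinematics([*k,.032],down(t)))
```

```text
bar 471 [ 0.56856192 -0.12976313  0.0551648 ] ((567.82177734375, -130.37730407714844), (41.82486343383789, 13.954455375671387), 34.07225799560547)
disc [ 0.56823696 -0.12910249  0.02577906] ((567.7593994140625, -130.336669921875), 21.57621955871582)
rel to plate centre [-0.01531441 -0.16598979]
mug 758 [ 0.52880218 -0.27808139  0.08000649] [ 0.61325484 -0.20250952  0.08931218]
[-2.65175570e-01  2.49444796e-01  1.96582489e+00 -4.44089210e-16
  9.26322970e-01 -4.39708495e-01]
[-0.26517557  0.2494448   1.96582489  0.          0.92632297 -0.87604081]
[-0.26517557  0.2494448   1.96582489  0.          0.92632297 -1.1378402 ]
[-0.26517557  0.2494448   1.96582489  0.          0.92632297 -1.67889226]
```

Run:
```python
from h import *
k=[.5678,-.1303]; a=np.deg2rad(34.)
manip.set_gripper(.045)
manip.move_pose([*k,.15],down(a))
manip.move_linear([*k,.031],rate=.1)
manip.set_gripper(0.0,force=15)
def rep(n): s=manip.state(); print(n,round(s["clock"],2),s["joint_pos"][5].round(3),s["contact_force"].round(1),s["moment"].round(2),s["gripper_width"].round(4),s["grasp_force"])
rep("grip")
q0=np.array(manip.state()["joint_pos"]); j0=inverse_kinematics([*k,.031],down(a)); print(j0)
for d in (.6,1.2,1.8,2.2,2.3,2.35,2.4,2.45,2.5):
    j=np.array(j0); j[5]-=d; manip.set_joints(j); rep(d)
    if abs(manip.state()["moment"][2])>.8: break
```

```text
Traceback (most recent call last):
AttributeError: 'float' object has no attribute 'round'
```

```bash
cat >> h.py <<'E'
def rep(n): s=manip.state(); print(n,round(s["clock"],2),s["joint_pos"][5].round(3),s["tool_pos"].round(4),s["contact_force"].round(1),s["moment"].round(2),round(s["gripper_width"],4),round(s["grasp_force"],1))
E
python3 - <<'E'
from h import *
k=[.5678,-.1303]; a=np.deg2rad(34.)
rep("grip")
j0=inverse_kinematics([*k,.031],down(a)); print(j0)
for d in (.6,1.2,1.8,2.2,2.3,2.35,2.4,2.45,2.5):
    j=np.array(j0); j[5]-=d; manip.set_joints(j); rep(d)
    if abs(manip.state()["moment"][2])>.8: break
E
```

```text
grip 7.75 0.709 [ 0.5678 -0.1303  0.031 ] [-0.5  0.   1.4] [-0.09  0.14  0.01] 0.0002 0.0
[-2.68332040e-01  2.57204251e-01  1.95807498e+00 -4.44089210e-16
  9.26313421e-01  7.09052341e-01]
0.6 8.38 0.111 [ 0.5678 -0.1303  0.031 ] [ 0.4 -0.9  0.7] [-0.04  0.12 -0.05] 0.0004 0.0
1.2 9.0 -0.488 [ 0.5678 -0.1303  0.031 ] [ 0.2 -0.6  0.3] [-0.09 -0.04 -0.07] 0.0006 0.0
1.8 9.62 -1.088 [ 0.5678 -0.1303  0.031 ] [-0.2  0.2 -1.5] [-0.04  0.06 -0.04] 0.0003 0.0
2.2 10.09 -1.487 [ 0.5678 -0.1303  0.031 ] [-0.6  0.9  0.1] [0.02 0.   0.03] 0.0008 0.0
2.3 10.34 -1.586 [ 0.5678 -0.1303  0.031 ] [-0.6 -1.5 -0. ] [-0.05 -0.   -0.04] 0.0007 0.0
2.35 10.59 -1.637 [ 0.5678 -0.1303  0.031 ] [-0.1  0.  -0.7] [-0.01  0.01  0.02] 0.0007 0.0
2.4 10.84 -1.688 [ 0.5678 -0.1303  0.031 ] [ 0.8 -0.6  0.6] [-0.03  0.05  0.02] 0.0006 0.0
2.45 11.09 -1.738 [ 0.5678 -0.1303  0.031 ] [-0.   0.6 -0.6] [-0.01  0.01  0.02] 0.0004 0.0
2.5 11.34 -1.788 [ 0.5678 -0.1303  0.031 ] [-0.2 -0.1 -0.8] [-0.02  0.04 -0.05] 0.0004 0.0
```

The fingers shut on nothing. I'll rise and look.

Run:
```python
from h import *
c=cap("wrist"); i1=c["image"]; 
k=[.5678,-.1303]
manip.move_linear([*k,.15],rate=.25)
c=cap("wrist"); save("w2",np.hstack([i1,c["image"]]),.78); P=cloud(c); np.save("w2.npy",P)
Q=P.reshape(-1,3); Q=Q[np.linalg.norm(Q[:,:2]-k,axis=1)<.04]
T=Q[(Q[:,2]>.045)&(Q[:,2]<.065)]
print("bar",len(T),T.mean(0),cv2.minAreaRect((T[:,:2]*1000).astype(np.float32)))
rep("")
```

```text
bar 696 [ 0.56659284 -0.1312986   0.05461792] ((568.0375366210938, -131.23980712890625), (41.977508544921875, 14.135520935058594), 34.219852447509766)
 12.07 -1.791 [ 0.5663 -0.1299  0.1479] [ 0.2 -0.  -0.5] [0.02 0.   0.01] 0.0004 0.0
```

View pics/w2.png

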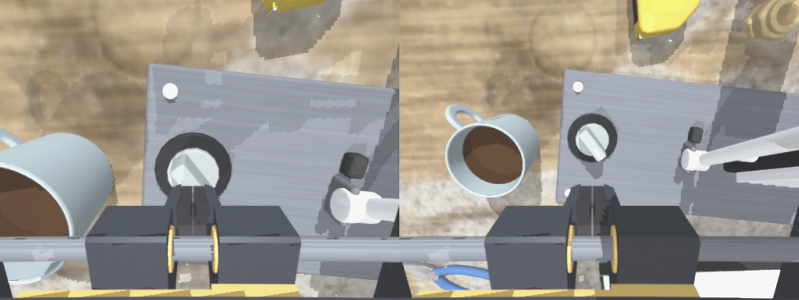

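Run:
```python
from h import *
manip.dwell(.3); rep("")
c=cap("wrist"); P=cloud(c); print(np.array(c["T_tool_cam"]).round(3))
s=manip.state(); Rm=R.from_rotvec(s["tcp_rot"]).as_matrix()
L=(P-s["tool_pos"])@Rm
for v in range(225,300,6): print(v,[L[v,u].round(3).tolist() for u in (236,248,258)])
print(Rm.round(3))
```

```text
12.37 -1.791 [ 0.5669 -0.1301  0.1484] [1.1 0.7 0.7] [ 0.04 -0.    0.05] 0.0006 0.0
[[-0.001 -0.954 -0.3    0.077]
 [ 1.    -0.001 -0.    -0.001]
 [-0.    -0.3    0.954 -0.18 ]
 [ 0.     0.     0.     1.   ]]
225 [[-0.056, -0.013, 0.138], [-0.056, 0.0, 0.136], [-0.056, 0.012, 0.138]]
231 [[-0.064, -0.013, 0.138], [-0.063, 0.0, 0.136], [-0.063, 0.012, 0.137]]
237 [[-0.07, -0.013, 0.136], [-0.07, 0.0, 0.136], [-0.071, 0.012, 0.138]]
243 [[0.008, -0.006, -0.039], [0.008, -0.0, -0.039], [nan, nan, nan]]
249 [[0.009, -0.006, -0.046], [0.008, -0.0, -0.045], [0.009, 0.005, -0.046]]
255 [[0.008, -0.006, -0.051], [0.008, -0.0, -0.052], [0.008, 0.004, -0.052]]
261 [[0.008, -0.006, -0.056], [0.006, -0.0, -0.054], [0.009, 0.004, -0.058]]
267 [[0.009, -0.005, -0.063], [0.004, -0.0, -0.055], [0.008, 0.004, -0.062]]
273 [[0.008, -0.005, -0.067], [0.0, -0.0, -0.054], [0.009, 0.004, -0.068]]
279 [[0.008, -0.005, -0.072], [-0.003, -0.0, -0.054], [0.008, 0.004, -0.071]]
285 [[0.008, -0.005, -0.075], [0.008, -0.0, -0.076], [0.008, 0.004, -0.075]]
291 [[0.007, -0.005, -0.078], [0.008, -0.0, -0.079], [0.008, 0.003, -0.079]]
297 [[0.004, -0.005, -0.077], [0.005, -0.0, -0.079], [0.004, 0.004, -0.078]]
[[-0.999  0.048 -0.002]
 [ 0.048  0.999  0.001]
 [ 0.002  0.    -1.   ]]
```

Run:
```python
from h import *
c=cap("wrist"); P=cloud(c); s=manip.state(); Rm=R.from_rotvec(s["tcp_rot"]).as_matrix()
L=(P-s["tool_pos"])@Rm; Z=L[...,2]
near=(Z<.01)
M=L[near]; print(len(M)); h=np.histogram(M[:,2],np.arange(-.16,.02,.01)); print(h)
for z in np.arange(-.12,-.02,.01):
    m=M[abs(M[:,2]-z)<.005]
    if len(m): print(z.round(2),m.min(0).round(3),m.max(0).round(3))
for v in range(236,245): print(v,[(L[v,u].round(3).tolist()) for u in (234,240,244)])
for n in ("side","top"):
    c=cap(n); P=cloud(c); q=P.reshape(-1,3); m=q[(np.linalg.norm(q[:,:2]-s["tool_pos"][:2],axis=1)<.03)&(q[:,2]>.09)&(q[:,2]<.4)]
    print(n,len(m),np.histogram(m[:,2],np.arange(.1,.3,.01)))
```

```text
44235
(array([    0,     0,  1687, 17215, 14863,  4323,   784,   156,  1096,
         627,   852,   561,   273,     8,   466,   516,   808]), array([-1.60000000e-01, -1.50000000e-01, -1.40000000e-01, -1.30000000e-01,
       -1.20000000e-01, -1.10000000e-01, -1.00000000e-01, -9.00000000e-02,
       -8.00000000e-02, -7.00000000e-02, -6.00000000e-02, -5.00000000e-02,
       -4.00000000e-02, -3.00000000e-02, -2.00000000e-02, -1.00000000e-02,
        1.38777878e-16,  1.00000000e-02]))
-0.12 [ 0.008 -0.063 -0.125] [ 0.035  0.066 -0.115]
-0.11 [-0.006 -0.066 -0.115] [ 0.034  0.079 -0.105]
-0.1 [-0.014 -0.08  -0.105] [ 0.034  0.079 -0.095]
-0.09 [-0.013 -0.009 -0.095] [ 0.011  0.008 -0.085]
-0.08 [-0.011 -0.011 -0.085] [ 0.011  0.009 -0.075]
-0.07 [ 0.007 -0.012 -0.075] [ 0.011  0.01  -0.065]
-0.06 [-0.002 -0.017 -0.065] [ 0.011  0.015 -0.055]
-0.05 [-0.01  -0.016 -0.055] [ 0.011  0.014 -0.045]
-0.04 [ 0.007 -0.015 -0.045] [ 0.01   0.013 -0.035]
-0.03 [ 0.007 -0.01  -0.035] [ 0.01   0.009 -0.032]
236 [[-0.07, -0.015, 0.138], [-0.069, -0.009, 0.137], [-0.069, -0.004, 0.137]]
237 [[-0.071, -0.
[... 392 characters left out ...]
09, -0.007, -0.039], [0.009, -0.004, -0.039], [0.008, -0.002, -0.038]]
243 [[0.008, -0.007, -0.039], [0.008, -0.004, -0.039], [0.009, -0.002, -0.04]]
244 [[0.008, -0.007, -0.04], [0.008, -0.004, -0.04], [0.008, -0.002, -0.04]]
side 264 (array([ 0,  0,  0,  0,  0,  0,  0,  0,  7, 16, 12, 16,  2,  0,  0,  0,  2,
       14, 24]), array([0.1 , 0.11, 0.12, 0.13, 0.14, 0.15, 0.16, 0.17, 0.18, 0.19, 0.2 ,
       0.21, 0.22, 0.23, 0.24, 0.25, 0.26, 0.27, 0.28, 0.29]))
top 20 (array([ 0,  0,  0,  0,  0,  0,  0,  0,  0,  0,  0,  0,  0,  0,  0,  5,  3,
       12,  0]), array([0.1 , 0.11, 0.12, 0.13, 0.14, 0.15, 0.16, 0.17, 0.18, 0.19, 0.2 ,
       0.21, 0.22, 0.23, 0.24, 0.25, 0.26, 0.27, 0.28, 0.29]))
```

The side camera confirms it. The fingertips sit about 32 mm behind the reported TCP along the tool axis, and the gripper body is offset by the same amount. I'll add that offset to commands and redo the grip.

```bash
cat >> h.py <<'E'
D=.032  # true tips lie this far behind the reported TCP
def cmd(p,rv): return np.array(p,float)+D*R.from_rotvec(rv).as_matrix()[:,2]
E
python3 - <<'E'
from h import *
k=[.5678,-.1307]; a=np.deg2rad(34.); rv=down(a)
manip.set_gripper(.045)
manip.move_pose(cmd([*k,.13],rv),rv)
manip.move_linear(cmd([*k,.06],rv),rate=.2); rep("a")
manip.move_linear(cmd([*k,.031],rv),rate=.08); rep("b")
if abs(manip.state()["contact_force"][2])<6:
    manip.set_gripper(0.0,force=20); rep("grip")
E
```

```text
a 16.0 0.708 [ 0.5676 -0.1306  0.0278] [ 0.7 -0.3  0.2] [-0.04  0.15 -0.02] 0.0448 0.0
b 16.51 0.708 [ 0.5672 -0.1306 -0.0017] [ 0.8  0.  -0.5] [-0.04  0.14  0.05] 0.0451 0.0
grip 17.07 0.708 [ 0.5675 -0.13   -0.0007] [-2.1  3.9  4.6] [0.54 0.5  0.03] 0.0135 20.0
```

Gripped (13.5 mm). Turning now.

Run:
```python
from h import *
k=[.5678,-.1307]; rv=down(np.deg2rad(34.))
j0=inverse_kinematics(cmd([*k,.031],rv),rv)
for d in (.8,1.6,2.2,2.32,2.38,2.42,2.46,2.5):
    j=np.array(j0); j[5]-=d; manip.set_joints(j); rep(d)
    if d>2.3 and abs(manip.state()["moment"][2])>.6: break
manip.dwell(.25); rep("end")
```

```text
0.8 17.86 -0.092 [ 0.5673 -0.1299 -0.0007] [-2.9  4.   5. ] [0.65 0.55 0.04] 0.0134 20.0
1.6 18.64 -0.892 [ 0.5671 -0.1299 -0.0007] [-3.5  4.8  6.7] [0.7  0.57 0.03] 0.0137 20.0
2.2 19.27 -1.492 [ 0.567  -0.1301 -0.0007] [-3.2  3.6  5.9] [0.7  0.62 0.03] 0.0137 20.0
2.32 19.52 -1.612 [ 0.567  -0.1301 -0.0007] [-4.4  3.9  7. ] [0.66 0.6  0.01] 0.0135 20.0
2.38 19.77 -1.672 [ 0.567  -0.1301 -0.0007] [-4.1  4.8  7.3] [0.67 0.64 0.  ] 0.0138 20.0
2.42 20.02 -1.711 [ 0.567  -0.1301 -0.0007] [-4.   2.9  6.7] [ 0.66  0.58 -0.38] 0.0138 20.0
2.46 20.27 -1.751 [ 0.5673 -0.1301 -0.0007] [-2.5  4.4  5.6] [ 0.59  0.49 -0.44] 0.0145 20.0
2.5 20.52 -1.79 [ 0.5675 -0.1302 -0.0008] [-3.6  4.4  6.4] [ 0.72  0.41 -0.39] 0.0148 20.6
end 20.77 -1.79 [ 0.5675 -0.1302 -0.0008] [-2.5  3.   5.3] [ 0.79  0.44 -0.44] 0.015 20.6
```

The moment has stepped up and the bar is slipping in the pads, so the knob is at its stop. Next is the leg.

Run:
```python
from h import *
s=manip.state(); p=s["tool_pos"]
manip.set_gripper(.045); manip.move_linear([p[0],p[1],.28],rate=.3)
manip.set_gripper(0)
c=cap("wrist"); Q=cloud(c).reshape(-1,3); Q=Q[np.linalg.norm(Q[:,:2]-[.568,-.131],axis=1)<.04]
T=Q[(Q[:,2]>.045)&(Q[:,2]<.065)]; print("bar",len(T),cv2.minAreaRect((T[:,:2]*1000).astype(np.float32)))
rv=down(yaw+np.pi)
f=lambda dx,z: cmd(O*[1,1,0]+dx*xf+.130*yf+[0,0,z],rv)
manip.move_pose(f(-.155,.29),rv)
manip.move_linear(f(-.155,.205),rate=.2); rep("pre")
c=cap("wrist"); save("w3",c["image"],1.3)
```

```text
bar 319 ((567.9502563476562, -131.44737243652344), (13.870631217956543, 41.5732421875), 81.01246643066406)
pre 25.28 -0.991 [0.4814 0.2452 0.1734] [0.2 0.1 1.2] [-0.   -0.    0.04] 0.0004 0.0
```

View pics/w3.png

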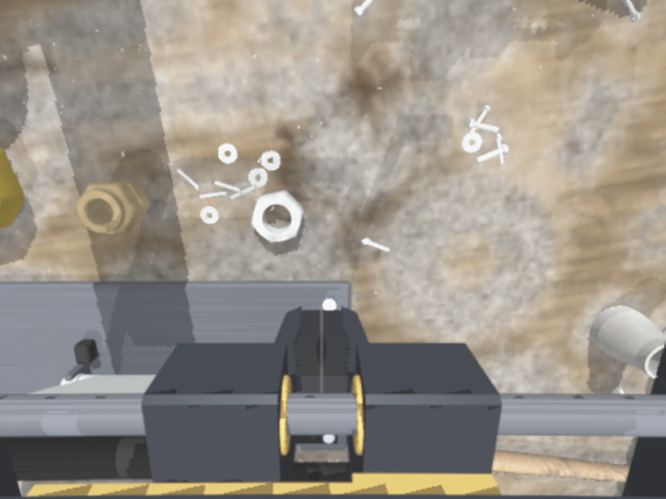

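The knob bar now lies at -9°, along the plate's x axis, so it's off. In this view the fingers are in front of the leg and the foot is hidden behind them. Pushing now.

Run:
```python
from h import *
rv=down(yaw+np.pi)
f=lambda dx,z: cmd(O*[1,1,0]+dx*xf+.130*yf+[0,0,z],rv)
for d in (-.11,-.07,-.03): manip.move_linear(f(d,.205),rate=.1); rep(d)
manip.dwell(1.5)
c=cap("side"); save("s1",c["image"][100:330,150:400],2.4); 
c=cap("top"); P=cloud(c); q=P.reshape(-1,3); m=q[(q[:,2]>.18)&(q[:,2]<.25)]
```

```text
-0.11 25.93 -1.034 [0.5255 0.2386 0.1729] [ 0.1  0.  -0.3] [0.01 0.03 0.03] 0.0007 0.1
-0.07 26.48 -1.067 [0.5647 0.2325 0.1727] [0.2 0.2 0.1] [-0.    0.02 -0.04] 0.0008 0.0
-0.03 27.03 -1.097 [0.6042 0.2265 0.1728] [-0.4 -0.8 -0.2] [-0.04 -0.01  0.03] 0.0005 0.0
```

View pics/s1.png

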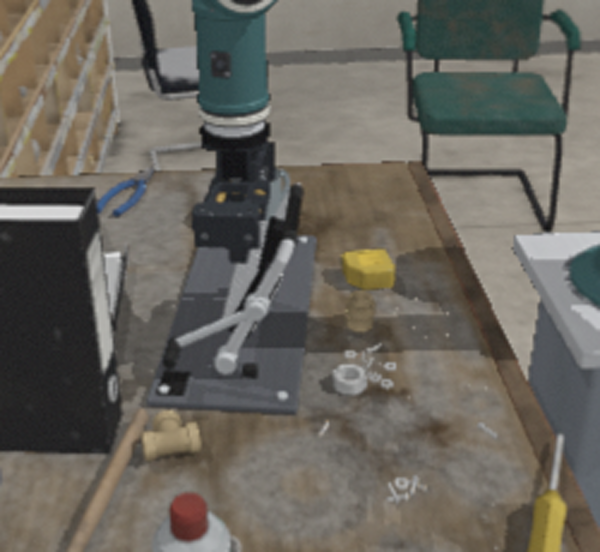

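The leg lies down behind the lamp, with its foot near (172,355), and the frame still leans on its front rest. Now I'll grip the bar.

```bash
cat >> h.py <<'E'
def pose(t,back=0.):  # tool gripping the bar at frame tilt t (neg = toward robot)
    Rt=R.from_euler('z',yaw)*R.from_euler('y',t)*R.from_euler('z',np.pi/2)*R.from_euler('x',np.pi)
    zf=-Rt.as_matrix()[:,2]; rv=Rt.as_rotvec()
    return cmd(O+(.18-.019+back)*zf,rv),rv
E
python3 - <<'E'
from h import *
for t in (-.45,-.2,0): print(inverse_kinematics(*pose(t)))
p=manip.state()["tool_pos"]; manip.move_linear([p[0],p[1],.33],rate=.25)
manip.set_gripper(.06)
manip.move_pose(*pose(-.45,.13))
manip.move_linear(pose(-.45,.05)[0],rate=.15); rep("pre")
manip.dwell(.2)
manip.move_linear(pose(-.45,0)[0],rate=.08); rep("at")
if np.linalg.norm(manip.state()["contact_force"])<8:
    manip.set_gripper(0,force=35); rep("grip")
E
```

```text
[ 0.24938458 -0.16021336  2.22303018 -0.27487302  0.6792151   0.58235687]
[ 0.16076726  0.02137036  1.97504236 -0.0752262   0.9560642   0.35175256]
[ 1.10979197e-01  1.91163701e-01  1.76818367e+00 -4.44089210e-16
  1.18224528e+00  2.64393639e-01]
pre 32.53 0.569 [0.5377 0.1055 0.1966] [ 0.6  0.4 -0. ] [-0.03  0.26 -0.02] 0.06 0.0
at 33.51 0.582 [0.5589 0.1021 0.1513] [-0.9 -0.1  0.9] [-0.04  0.23  0.  ] 0.06 0.0
grip 34.23 0.582 [0.5583 0.1021 0.1509] [-2.4  0.5  1.1] [ 0.09  0.63 -0.03] 0.0175 34.9
```

Run:
```python
from h import *
for t in np.linspace(-.45,0,10)[1:]:
    p,rv=pose(t); manip.move_linear(p,rate=.06,rot=rv); rep(round(t,2))
    if np.linalg.norm(manip.state()["contact_force"])>40: print("stop"); break
manip.dwell(.5); rep("end")
c=cap("side"); save("s2",c["image"][100:330,150:400],2.4); P=cloud(c); q=(P.reshape(-1,3)-O)@np.c_[xf,yf,[0,0,1]]
c2=cap("top"); q2=(cloud(c2).reshape(-1,3)-O)@np.c_[xf,yf,[0,0,1]]
for n,q in (("side",q),("top",q2)):   # profile of frame side: x vs z
  for y0,y1 in ((.07,.1),(-.1,-.07)):
    for z in np.arange(.03,.2,.02):
      m=q[(q[:,1]>y0)&(q[:,1]<y1)&(abs(q[:,2]-z)<.01)&(abs(q[:,0])<.12)]
      if len(m)>2: print(n,y0,z.round(2),len(m),m.min(0)[0].round(3),np.median(m[:,0]).round(3),m.max(0)[0].round(3))
```

```text
-0.4 34.49 0.519 [0.5648 0.1011 0.1537] [-2.9  1.9  1.1] [0.12 0.7  0.02] 0.0173 34.9
-0.35 34.75 0.467 [0.5706 0.1002 0.1559] [-2.2  1.7  0.6] [0.17 0.65 0.06] 0.0175 35.0
-0.3 35.01 0.422 [0.5764 0.0993 0.1578] [-0.8  1.4 -0.6] [0.18 0.56 0.07] 0.0173 35.0
-0.25 35.27 0.385 [0.5824 0.0984 0.1594] [-0.5  1.1 -2.3] [0.24 0.55 0.02] 0.0177 35.1
-0.2 35.52 0.353 [0.5885 0.0974 0.1608] [-0.4  1.8 -3.6] [0.25 0.48 0.05] 0.0175 35.1
-0.15 35.78 0.326 [0.5947 0.0965 0.1618] [-0.1  2.9 -5.6] [0.25 0.38 0.01] 0.0175 35.2
-0.1 36.04 0.303 [0.6009 0.0955 0.1625] [ 0.3  1.6 -6.2] [0.3  0.33 0.01] 0.0177 35.2
-0.05 36.3 0.283 [0.6073 0.0945 0.163 ] [ 0.7  2.7 -9.3] [0.26 0.25 0.02] 0.0174 35.3
0.0 36.56 0.265 [0.6135 0.0936 0.163 ] [ -0.6   2.3 -11.9] [ 0.33  0.25 -0.03] 0.0175 35.3
end 37.06 0.264 [0.6133 0.0936 0.1631] [ -0.9   2.7 -16. ] [ 0.39  0.24 -0.02] 0.0174 35.4
side 0.07 0.03 35 -0.015 -0.006 0.013
side 0.07 0.05 50 -0.016 -0.006 0.013
side 0.07 0.07 36 -0.016 -0.007 0.006
side 0.07 0.09 9 -0.015 -0.014 0.013
side 0.07 0.11 53 -0.015 -0.006 0.013
side 0.07 0.13 47 -0.018 -0.006 0.012
side 0.07 0.15 30 -0.008 -0.002 0.005
side 0.07 0.17 42 -0.008 -0.002 0.008
side 0.07 0.19 31 -0.009 -0.001 0.006
top -0.1 0.17 15 -0.007 -0.001 0.007
```

View pics/s2.png

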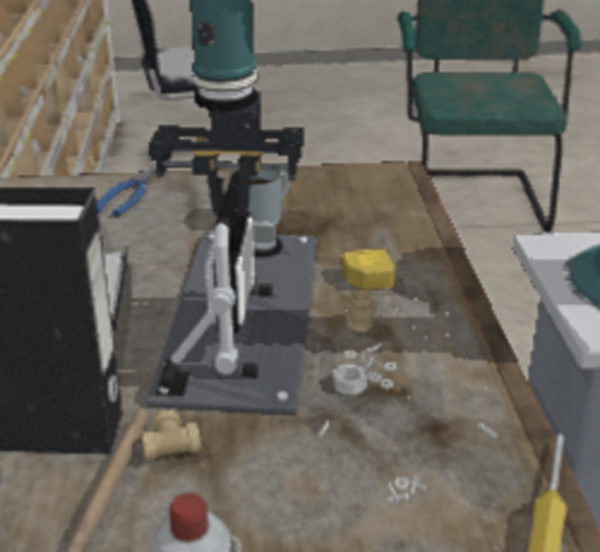

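The side view shows the frame upright, with the hoop within about 0.01 rad of plumb. The bar is gripped, the leg is down and nothing around the lamp has moved. Handing in.

```bash
python3 -c "
from h import *
rep('');print(order.close_job())"
```

```text
37.16 0.264 [0.6134 0.0935 0.1631] [ -0.3   3.2 -17.6] [ 0.45  0.21 -0.01] 0.0175 35.5
the job is handed in; nothing more can be done
None
```

The job is handed in at about 37 s: the dimmer is at its off stop, the prop leg is down behind the lamp, and the arm is holding the frame upright by the top bar (grip about 35 N), though no verdict came back.

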